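Tip the pipette-tip box back onto its base and push it home against the bench stop

TASK

The yellow pipette-tip box has been left standing on its end. Push it over with the fingers so that it lies on its yellow base with the clear lid up, then push it along the worktop until its end is flush against the low metal stop to its right, roughly at the middle of the stop. Do all of it by pushing, never lift or carry the box, do not let it land on its lid or its side, and leave the other things standing where they are.

Things in the scene. Friction and masses are not known exactly. Their poses are not given: they have to be found in the camera images.
- tip_box_center (a point): Centre of the closed pipette-tip box (yellow base, clear lid over pale tips): a rigid block 75 mm along x, 108 along y, 66 along z. +z goes from base to lid, y is the long way. At the start it stands on a 75 x 66 mm end, +y up, centre 54 mm high, lid (+z) roughly to the robot's left, base to the right, towards the stop. On its base the centre is 33 mm high.
- tip_box: The same box, about 0.13 kg; origin at the centre of its base face, axes as above. Pushed level on the lid near its upper edge, it tips about its far lower edge, falls by itself past about 31 degrees and lands on its base, +y towards the stop, some 3 to 8 cm short of it. It then slides easily.
- stop_face (a point): Middle of the front face of the low metal stop: an aluminium angle fixed to the worktop, dark rubber facing, 130 mm wide (y), 28 mm high. The point is 15 mm above the worktop on the face that looks to the robot's left. Its x axis points level into the stop, roughly to the robot's right (world -y); the box comes home along +x. Its y runs along the stop.
- white_cap_bottle: Bystander: small brown reagent bottle with a white cap, 50 mm diameter, 105 mm tall, standing beyond the stop or behind the work; origin at the centre of its underside, z up.
- coplin_jar: Bystander: glass staining jar, violet inside, 48 x 56 x 106 mm tall, standing beyond the stop or behind the work; origin at the centre of its underside, z up.
- strip_tub: Bystander: white tub with an orange cap, 40 mm diameter, 108 mm tall, standing behind the work, towards the pipette stand; origin at the centre of its underside, z up.
- orange_cup: Bystander: specimen cup with an orange lid, 64 mm diameter, 72 mm tall, standing beyond the stop or behind the work; origin at the centre of its underside, z up.
- timer: Bystander: white digital timer, 24 x 62 x 63 mm tall, standing behind and to the left; origin at the centre of its underside, z up.

How it is judged (in metres and radians):
On the way, in this order (a step that is already met when the one before it is completed fails the run):
1. the box lies on its base, lid up, still short of the stop (angle between tip_box_center's own z axis and vertical below 0.08 rad and height (world z) of tip_box_center below 0.037 m), for 0.1 s.
2. the end of the box is against the stop (x of tip_box_center in the frame of stop_face above -0.06 m and angle between tip_box_center's own z axis and vertical below 0.08 rad and angle between the y axis of tip_box_center and the x axis of stop_face, either way round below 0.1 rad), for 0.2 s.
At the end, for the whole second after the job is handed in: The tip box lies flat on its yellow base (within 0.06 rad), its end within 6 mm of the stop's face and square to it within 0.1 rad, its middle no more than 50 mm to either side of the stop's middle (angle between tip_box_center's own z axis and vertical below 0.06 rad and height (world z) of tip_box_center below 0.037 m and x of tip_box_center in the frame of stop_face between -0.06 and -0.05 m and y of tip_box_center in the frame of stop_face between -0.05 and 0.05 m and angle between the y axis of tip_box_center and the x axis of stop_face, either way round below 0.1 rad); the robot touches nothing.
It fails at once if the box is lifted off the worktop (height (world z) of tip_box_center above 0.075 m or (angle between tip_box_center's own z axis and vertical below 0.1 rad and height (world z) of tip_box_center above 0.046 m) or (angle between tip_box_center's own y axis and vertical below 0.1 rad and height (world z) of tip_box_center above 0.066 m)).
It fails at once if the box lands on its lid or its side (angle between tip_box_center's own z axis and vertical above 2.4 rad or angle between tip_box_center's own x axis and vertical below 0.6 rad or angle between tip_box_center's own x axis and vertical above 2.54 rad).
It fails at once if a bystander is shifted by more than 30 mm or knocked over (distance of any of white_cap_bottle, coplin_jar, strip_tub, orange_cup, timer from where it was at the start of the episode above 0.03 m or angle between any of white_cap_bottle, coplin_jar, strip_tub, orange_cup, timer's own z axis and vertical above 0.5 rad).
It also fails if it takes over 40 s, if anything falls off the work surface, if the arm or the gripper's body presses on something with over 40 N, if the wrist force passes 120 N, or if a joint passes its speed limit or range.

ROBOT

A 7-joint arm with a two-finger parallel gripper is mounted at the origin on a cart in front of the work surface, level with it; the furniture and walls round the work are solid. World frame = base frame: x ahead of the robot, y to its left, z up, the work surface at z = 0. Lengths are in mm, angles in rad, forces in N, time in s.
With the tool pointing down it reaches from about 425 to 975 mm from the base axis. Payload 16.7 kg.
Tool frame: the origin (TCP) lies between the finger pads; the fingertips stand 19 mm ahead of it and the grasp point (between the pads) is the TCP; z points along the fingers, x is the direction in which the jaws open and shut, and the axes are right-handed (so a half turn about z gives the same grasp; the last joint's range is limited). The gripper opens to 85 mm and grips with 20 to 120 N. Pads are 22 mm wide; open, the fingers measure 114 mm over their backs; the gripper's body (76 mm by 85 mm) begins 54 mm behind the grasp point. The pads swing forward as they close: fully open they stand 13 mm farther back than shut.
Start: joints at [0.96, 0.426, 0.074, 1.606, -0.034, 1.111, -0.067], TCP at [300.718, -604.273, 250.302] pointing down, gripper open.
Joint ranges: [-2.85, 2.85], [-0.5, 2.14], [-1.23, 1.37], [0.21, 2.46], [-1.02, 4.16], [0.16, 2.05], [-2.73, 2.73]. Speed limits (rad/s): [1.89, 1.89, 2.39, 2.39, 3.01, 3.01, 3.01].

INTERFACE

Orientations are given as a unit quaternion [w, x, y, z].
In Python, from rig import status, get_image, get_calibration, ticket, finder gives the robot as it stands.
- The arm moves only by the tool move_arm, never from a script. Its argument "targets" is a list of rows, each a list of 3 entries, a list of its own where there are three numbers: the shift along the tool's x, y, z as a fraction of full scale, then the turn, a rotation vector about the tool's x, y, z as a fraction of full scale, then the opening, from 0 (shut) to 1 (fully open). A call has 1 to 20 rows; each row is the pose to reach, as a shift and turn from the pose commanded when the call began, along the tool's axes at that moment; what a row does not reach only later rows make up. Full scale, the value 1, is 0.1 m for a shift and pi/2 rad for a turn. A row lasts 1/10 s, in which the tool goes at most 50 mm and 8.59 degrees, less where a joint would pass 70% of its speed; a pose out of reach is approached as far as the arm can. A call with a number of a shift or a turn outside -1 to 1 is refused whole. A call with a gripper value outside its range is refused whole. The fingers move at their own pace and stop on an object; "grip_force" is the grip in N (left out, the last holds). Time passes only in rows, so rows that repeat a pose let the fingers close. It gives the time, the measured TCP pose, the force and the opening at its end, in the units of the state.
- status.state(): the state, without advancing time (a new reading comes with each control period).
- get_image(name): name is "scene" or "side" or "wrist"; returns (picture, depth): 400x640x3 uint8, red, green, blue; 400x640 float32, mm along the optical axis (not along the pixel's ray), 0 where there is no reading.
- get_calibration(name): a dict with "intrinsics" (3x3 intrinsics, pixels), "k1" (the pictures are not rectified: a ray, as slopes to the right and down, at radius r is drawn at 1 + k1 r^2 times it, then the intrinsics apply), "R" (3x3) and "t" (3): a world point X has camera coordinates R X + t; the wrist camera has in their place "T_tool_cam" (4x4, takes a point from camera to tool coordinates, whose origin is the TCP and whose axes are the tool frame's). Camera axes: x right, y down, z forward; pixel columns grow to the right and rows downward; lengths in mm; the calibration is good to about 2 mm. A picture is of the moment at which its call begins: read the wrist's pose just before it. get_calibration takes no time and is no camera call.
- ticket.job_done(): hands the job in, once; it reports no verdict.
Trained networks look in the newest picture that a camera, given by its name, has taken for a name from the list of things; names that differ only in an ending like _2 or _b are one class to them, and where a whole thing is asked for, a point or a joint stands for the part that bears it (a point fixed in the world has none). Each returns a list of dicts, best first, with "score" (0 to 1); they miss things now and then, are a little off and sometimes report something else, mostly with a low value. They report only what shows in the picture. A call takes as long as a camera call.
- finder.trace(name, camera): "region" (400x640 bool, what is visible of it) and "rect" ([centre column, centre row, width, height] in pixels, round what is visible of it).
- finder.pinpoint(name, camera): "uv" ([column, row] in pixels: a listed point, or the origin of a listed thing).
The state is a dict: "time_s": time; "joint_positions": joint angles; "qvel": joint speeds; "joint_efforts": joint torques, N m; "ee_pos": TCP position; "tcp_rot": TCP orientation; "force": force on the tool from outside, world axes, zero at the start; "ft_torque": the same for the moment, N m; "width": opening from 0.0 (shut) to 1.0 (fully open).
Only numpy, scipy, OpenCV 4.12 (cv2) and the standard library are available. Lean on these libraries where they do the work, as an engineer would, in place of code of your own. Each camera call takes 0.05 s, during which the arm holds its last target.

## Working session

There is one attempt and no reset: what is moved stays moved. The work goes in short steps, Python scripts to look and compute and a tool call to move; the robot and the scene stay as the last step left them, time stands still between calls to the robot, and variables do not carry over. Pictures are saved under pics/ and viewed, and the job is handed in when it is done.

Besides the shell and the picture viewer there is one more tool, called after "Emit:" as name(argument=value, ...) on one line, values as JSON. move_arm: Moves the arm, as the interface text tells. Its arguments: {"type":"object","properties":{"targets":{"type":"array"},"grip_force":{"type":"number"}},"required":["targets"]}

```bash
mkdir -p pics; ls; cat > h.py <<'E'
import numpy as np, cv2
from rig import status, get_image, get_calibration, ticket, finder
def save(n,im): cv2.imwrite('pics/'+n,im[:,:,::-1])
def undist(uv,c):
    K=np.array(c['intrinsics']);d=np.array([(uv[0]-K[0,2])/K[0,0],(uv[1]-K[1,2])/K[1,1]])
    s=d.copy()
    for _ in range(20): s=d/(1+c['k1']*(s@s))
    return s
def world(uv,z,c): # depth z mm
    s=undist(uv,c);p=np.array([s[0]*z,s[1]*z,z])
    return np.array(c['R']).T@(p-np.array(c['t']))
def ray(uv,c):
    s=undist(uv,c);R=np.array(c['R']);o=-R.T@np.array(c['t']);d=R.T@np.array([s[0],s[1],1]);return o,d
def atz(uv,h,c):
    o,d=ray(uv,c);return o+d*(h-o[2])/d[2]
def cloud(mask,depth,c):
    v,u=np.nonzero(mask&(depth>0));K=np.array(c['intrinsics'])
    d=np.stack([(u-K[0,2])/K[0,0],(v-K[1,2])/K[1,1]],1);s=d.copy()
    for _ in range(20): s=d/(1+c['k1']*(s**2).sum(1,keepdims=True))
    z=depth[v,u].astype(float);p=np.c_[s*z[:,None],z]
    return (p-np.array(c['t']))@np.array(c['R'])
E
python3 - <<'E'
from h import *
s=status.state();print({k:np.round(v,3).tolist() for k,v in s.items()})
for n in ['scene','side']:
    im,d=get_image(n);save(n+'0.png',im);np.save(n+'0d.npy',d)
    c=get_calibration(n)
    for nm in ['tip_box','stop_face','white_cap_bottle','coplin_jar','strip_tub','orange_cup','timer']:
        try:
            if nm!='stop_face':
                r=finder.trace(nm,n)
                for q in r[:1]:
                    P=cloud(q['region'],d,c);print(n,nm,'tr',round(q['score'],2),np.round(q['rect']),np.round(np.percentile(P,[3,50,97],axis=0)).tolist() if len(P) else None)
            r=finder.pinpoint(nm if nm!='tip_box' else 'tip_box_center',n)
            for q in r[:2]: print(n,nm,'pp',round(q['score'],2),np.round(q['uv'],1),atz(q['uv'],{'stop_face':15,'tip_box':54}.get(nm,0),c).round(1))
        except Exception as e: print(n,nm,repr(e))
im,d=get_image('wrist');save('wrist0.png',im)
E
```

```text
pics
{'time_s': 0.0, 'joint_positions': [0.96, 0.427, 0.074, 1.607, -0.034, 1.111, -0.067], 'qvel': [-0.001, -0.0, -0.001, 0.0, 0.0, 0.001, 0.001], 'joint_efforts': [0.001, -94.982, 3.762, -46.351, 0.02, 0.01, -0.0], 'ee_pos': [300.539, -603.961, 249.583], 'tcp_rot': [-0.0, 0.85, -0.527, -0.001], 'force': [0.253, 0.324, -0.764], 'ft_torque': [-0.028, -0.041, -0.01], 'width': 1.003}
scene tip_box tr 0.79 [353. 232.  49.  63.] [[394.0, -98.0, 4.0], [423.0, -44.0, 74.0], [465.0, -25.0, 108.0]]
scene tip_box pp 0.7 [354.5 234.3] [430.5 -60.1  54. ]
scene stop_face pp 0.98 [390.3 206.2] [ 472.3 -252.4   15. ]
scene white_cap_bottle tr 0.65 [446. 176.  22.  41.] [[405.0, -451.0, 5.0], [421.0, -430.0, 55.0], [444.0, -420.0, 105.0]]
scene white_cap_bottle pp 0.57 [445.5 187.4] [ 425.  -457.5    0. ]
scene coplin_jar tr 0.65 [278. 211.  30.  46.] [[618.0, -35.0, 6.0], [628.0, -10.0, 60.0], [654.0, 9.0, 104.0]]
scene coplin_jar pp 0.78 [279.5 227.1] [633.4 -12.9   0. ]
scene coplin_jar pp 0.42 [387.6 207.8] [ 486.  -260.8    0. ]
scene strip_tub pp 0.68 [239.2 250.3] [633.  108.4   0. ]
scene 
[... 833 characters left out ...]
, [672.0, 1.0, 107.0]]
side coplin_jar pp 0.7 [368.3 201.5] [651.9 -16.9   0. ]
side coplin_jar pp 0.41 [291.  173.7] [420.9 -23.3  -0. ]
side strip_tub tr 0.7 [391. 158.  23.  34.] [[637.0, 83.0, 2.0], [657.0, 90.0, 71.0], [673.0, 166.0, 110.0]]
side strip_tub pp 0.89 [382.  170.3] [647.3  99.4   0. ]
side strip_tub pp 0.22 [257.1 327.1] [ 553.7 -444.5    0. ]
side orange_cup tr 0.62 [255. 323.  33.  38.] [[529.0, -483.0, 13.0], [561.0, -459.0, 72.0], [584.0, -430.0, 75.0]]
side orange_cup pp 0.81 [256.5 327.8] [ 553.3 -446.5    0. ]
side timer tr 0.49 [405. 140.  15.  28.] [[661.0, 165.0, 8.0], [671.0, 190.0, 44.0], [679.0, 226.0, 65.0]]
side timer pp 0.63 [399.2 149.2] [665.  195.5  -0. ]
```

```bash
python3 - <<'E'
import cv2,numpy as np
a=cv2.imread('pics/scene0.png')[130:310,150:490];b=cv2.imread('pics/side0.png')[110:350,180:440]
cv2.imwrite('pics/a.png',cv2.resize(a,None,fx=2.3,fy=2.3,interpolation=2));cv2.imwrite('pics/b.png',cv2.resize(b,None,fx=2.4,fy=2.4,interpolation=2))
E
```

```text
(no output)
```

View pics/a.png

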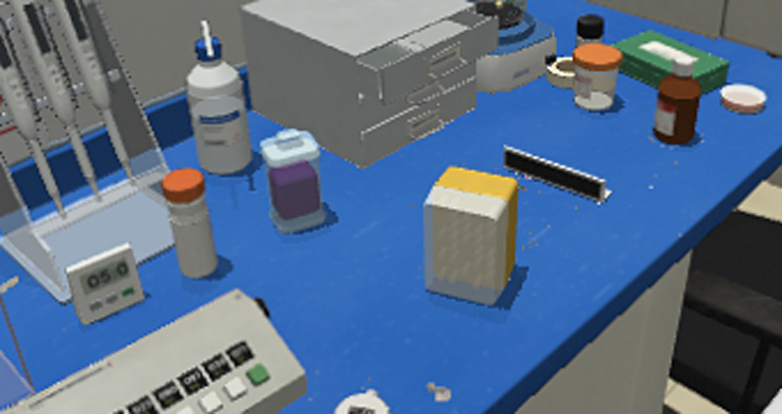

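View pics/b.png

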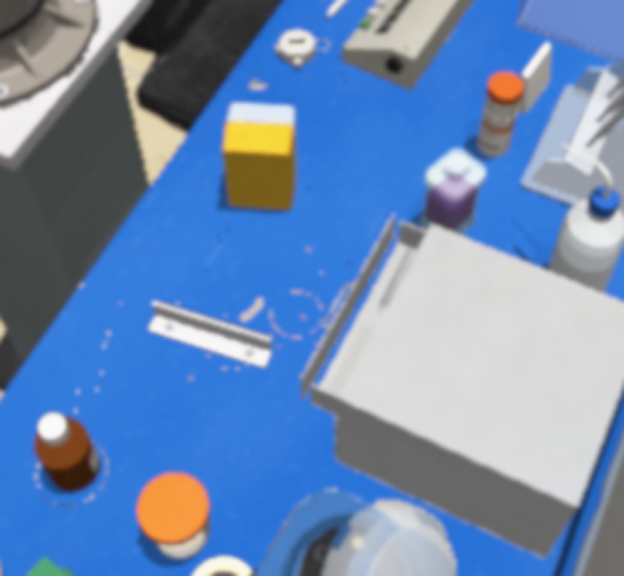

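View pics/side0.png

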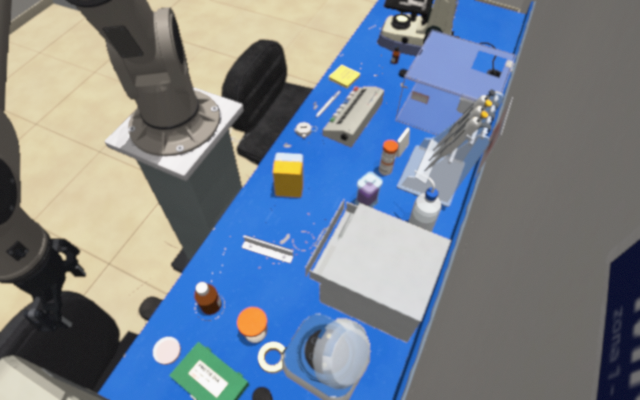

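```bash
python3 - <<'E'
from h import *
for n in ['scene','side']:
    im,d=get_image(n);c=get_calibration(n)
    P=cloud(np.ones(d.shape,bool),d,c)
    print(n,'cam at',np.round(-np.array(c['R']).T@np.array(c['t'])))
    m=(abs(P[:,0]-440)<70)&(abs(P[:,1]+60)<90)
    for lo,hi in [(15,45),(45,75),(75,100),(100,120)]:
        Q=P[m&(P[:,2]>lo)&(P[:,2]<hi)]
        r=cv2.minAreaRect(Q[:,:2].astype(np.float32));print(lo,len(Q),np.round(Q[:,:2].min(0)),np.round(Q[:,:2].max(0)),r)
    # lid face: points with fixed y; stop
    m=(abs(P[:,0]-475)<90)&(P[:,1]<-190)&(P[:,1]>-330)
    for lo,hi in [(6,22),(22,34)]:
        Q=P[m&(P[:,2]>lo)&(P[:,2]<hi)]
        if len(Q)>3: print('stop',lo,len(Q),np.round(np.percentile(Q,[2,50,98],axis=0),1).tolist(),cv2.minAreaRect(Q[:,:2].astype(np.float32)))
        np.save(f'{n}_{lo}.npy',Q)
E
```

```text
scene cam at [ -0. 454. 562.]
15 417 [ 392. -105.] [459. -23.] ((415.6053161621094, -53.13705062866211), (93.09534454345703, 48.013267517089844), 60.56130599975586)
45 457 [ 391. -110.] [458. -22.] ((414.7102355957031, -55.519752502441406), (96.38965606689453, 49.88713836669922), 63.595882415771484)
75 394 [ 392. -105.] [458. -22.] ((415.5545349121094, -53.14120864868164), (92.3681640625, 46.7540283203125), 61.07150650024414)
100 662 [ 393. -111.] [479. -24.] ((436.18463134765625, -66.1520767211914), (72.84767150878906, 69.8902816772461), 23.075780868530273)
stop 6 234 [[414.2, -263.8, 6.6], [472.5, -254.2, 14.5], [536.9, -245.6, 21.9]] ((476.5255432128906, -254.54269409179688), (128.00941467285156, 9.71784782409668), 8.55389404296875)
stop 22 134 [[415.8, -265.6, 22.2], [471.7, -256.6, 24.7], [537.7, -248.0, 28.6]] ((476.8210144042969, -255.23313903808594), (128.38296508789062, 11.244396209716797), 7.5694990158081055)
side cam at [ 808. -668.  965.]
15 188 [ 416. -112.] [483. -55.] ((454.8280029296875, -92.90037536621094), (78.72676849365234, 30.395240783691406), 44.184688568115234)
45 211 [ 416. -111.] [483. -44.] ((456.5297546386719, -88.42523956298828), (83.5801773071289, 38.53023910522461), 51.00825119018555)
75 186 [ 416. -111.] [483. -33.] ((458.25494384765625, -83.57667541503906), (90.55191040039062, 45.655845642089844), 57.62104034423828)
100 606 [ 395. -110.] [483. -24.] ((438.0220031738281, -67.80665588378906), (73.39855194091797, 69.96113586425781), 22.462594985961914)
stop 6 230 [[419.5, -280.5, 6.2], [481.2, -262.7, 9.5], [543.1, -242.3, 21.5]] ((488.57843017578125, -250.1798553466797), (144.46560668945312, 60.16060256958008), 4.537561893463135)
stop 22 142 [[421.2, -266.1, 22.7], [484.2, -258.0, 27.1], [539.7, -250.2, 30.8]] ((479.1390075683594, -257.6401062011719), (126.14122009277344, 8.832513809204102), 6.32903528213501)
```

```bash
python3 - <<'E'
from h import *
from scipy.optimize import least_squares
allP=[]
for n in ['scene','side']:
    im,d=get_image(n);c=get_calibration(n)
    P=cloud(np.ones(d.shape,bool),d,c)
    m=(abs(P[:,0]-440)<70)&(abs(P[:,1]+60)<90)
    Q=P[m&(P[:,2]>8)&(P[:,2]<125)]
    np.save(n+'_box.npy',Q)
    def res(p,Q):
        cx,cy,t=p;u=np.array([np.cos(t),np.sin(t)]);v=np.array([-u[1],u[0]])
        a=abs((Q[:,:2]-[cx,cy])@u)-37.5;b=abs((Q[:,:2]-[cx,cy])@v)-33
        cz=abs(Q[:,2]-54)-54
        q=np.c_[a,b,cz];return np.where(q.max(1)>0,np.linalg.norm(np.maximum(q,0),axis=1),q.max(1))
    for t0 in [-.4,.4,0,1.2]:
        r=least_squares(res,[437,-66,t0],args=(Q,),loss='soft_l1');print(n,r.x.round(3),r.cost.round(1))
    allP.append(Q)
for t0 in [-.4,.4]:
    r=least_squares(res,[437,-66,t0],args=(np.vstack(allP),),loss='soft_l1');print('both',r.x.round(3),r.cost.round(1))
for n,lo in [('scene',6),('scene',22),('side',22)]:
    Q=np.load(f'{n}_{lo}.npy')
    vx,vy,x,y=cv2.fitLine(Q[:,:2].astype(np.float32),cv2.DIST_HUBER,0,.01,.01).ravel();print(n,lo,'dir',np.degrees(np.arctan2(vy,vx)),x,y)
E
```

```text
scene [ 4.38293e+02 -6.65750e+01  3.68000e-01] 982.6
scene [ 4.38293e+02 -6.65750e+01  3.68000e-01] 982.6
scene [ 4.38293e+02 -6.65750e+01  3.68000e-01] 982.6
scene [436.003 -72.267   1.935] 1116.1
side [ 4.36607e+02 -6.73700e+01  3.67000e-01] 745.2
side [ 4.36607e+02 -6.73700e+01  3.67000e-01] 745.2
side [ 4.36607e+02 -6.73700e+01  3.67000e-01] 745.2
side [437.975 -62.047   1.936] 859.3
both [ 4.38075e+02 -6.67070e+01  3.67000e-01] 1792.6
both [ 4.38071e+02 -6.67100e+01  3.67000e-01] 1792.6
scene 6 dir 6.9402328 475.7777 -253.91977
scene 22 dir 6.818756 474.44547 -256.62344
side 22 dir 5.8787756 482.28607 -258.57208
```

```bash
cat >> h.py <<'E'
from scipy.spatial.transform import Rotation as Ro
def pose():
    s=status.state();q=s['tcp_rot'];return np.array(s['ee_pos']),Ro.from_quat([q[1],q[2],q[3],q[0]]),s
def plan(tgt,yaw):
    p,R,s=pose();yaw=np.radians(yaw);x=np.array([np.cos(yaw),np.sin(yaw),0]);z=np.array([0,0,-1.]);y=np.cross(z,x)
    T=Ro.from_matrix(np.c_[x,y,z]);rv=(R.inv()*T).as_rotvec()/(np.pi/2);sh=R.inv().apply(np.array(tgt)-p)/100
    m=R.as_matrix()
    print('t',round(s['time_s'],2),'pos',p.round(1),'yaw',np.degrees(np.arctan2(m[1,0],m[0,0])).round(1),'z',m[:,2].round(3),'f',np.round(s['force'],1),'w',round(s['width'],2),'q',np.round(s['joint_positions'],2));print('shift',sh.round(3),'turn',rv.round(3))
E
python3 - <<'E'
from h import *
plan([440,-5,200],21)
E
```

```text
t 1.65 pos [ 300.7 -604.3  250.3] yaw -63.5 z [ 0.  0. -1.] f [-0.4 -0.5  0.8] w 1.0 q [ 0.96  0.43  0.07  1.61 -0.03  1.11 -0.07]
shift [-4.745 -3.917  0.503] turn [-0.    -0.    -0.939]
```

Emit:
move_arm(targets=[[[-0.33, -0.27, 0], [0, 0, 0], 0.3], [[-0.67, -0.54, 0], [0, 0, 0], 0.3], [[-1, -0.8, 0], [0, 0, 0], 0.3]])

```text
time_s: 1.95
ee_pos: [327.9, -477.5, 250.1]
tcp_rot: [-0.0, 0.85, -0.527, -0.0]
force: [1.1, 0.0, -0.2]
width: 0.516
```

Emit:
move_arm(targets=[[[-0.33, -0.27, 0], [0, 0, 0], 0.3], [[-0.67, -0.54, 0], [0, 0, -0.08], 0.3], [[-1, -0.8, 0], [0, 0, -0.16], 0.3], [[-1, -0.8, 0], [0, 0, -0.24], 0.3]])

```text
time_s: 2.35
ee_pos: [356.4, -349.2, 250.7]
tcp_rot: [-0.0, 0.936, -0.353, 0.0]
force: [-0.1, -1.1, 0.2]
width: 0.301
```

```bash
python3 - <<'E'
from h import *
plan([440,-5,200],21)
E
```

```text
t 2.35 pos [ 356.4 -349.2  250.7] yaw -41.3 z [ 0.001  0.001 -1.   ] f [-0.1 -1.1  0.2] w 0.3 q [ 0.73  0.14 -0.09  1.99  0.01  1.01 -0.09]
shift [-1.645 -3.137  0.51 ] turn [-0.001 -0.    -0.692]
```

Emit:
move_arm(targets=[[[-0.16, -0.33, 0], [0, 0, -0.08], 0.3], [[-0.32, -0.67, 0], [0, 0, -0.16], 0.3], [[-0.5, -1, 0], [0, 0, -0.24], 0.3], [[-0.5, -1, 0], [0, 0, -0.24], 0.3]])

```text
time_s: 2.75
ee_pos: [385.7, -242.1, 250.7]
tcp_rot: [-0.0, 0.985, -0.172, 0.0]
force: [-0.0, -0.9, -0.1]
width: 0.304
```

```bash
python3 - <<'E'
from h import *
plan([440,-5,200],21)
E
```

```text
t 2.75 pos [ 385.7 -242.1  250.7] yaw -19.8 z [ 0.001  0.    -1.   ] f [-0.  -0.9 -0.1] w 0.3 q [ 0.62  0.07 -0.21  2.07  0.02  1.    0.06]
shift [-0.292 -2.415  0.508] turn [-0.    -0.    -0.453]
```

Emit:
move_arm(targets=[[[-0.04, -0.33, 0], [0, 0, -0.08], 0.3], [[-0.08, -0.67, 0], [0, 0, -0.16], 0.3], [[-0.12, -1, 0], [0, 0, -0.24], 0.3], [[-0.12, -1, 0], [0, 0, -0.24], 0.3]])

```text
time_s: 3.15
ee_pos: [409.0, -145.0, 250.7]
tcp_rot: [-0.0, 1.0, 0.015, 0.0]
force: [0.1, -0.4, -0.3]
width: 0.301
```

```bash
python3 - <<'E'
from h import *
plan([440,-5,200],21)
E
```

```text
t 3.15 pos [ 409.  -145.   250.7] yaw 1.7 z [ 0.001  0.    -1.   ] f [ 0.1 -0.4 -0.3] w 0.3 q [ 0.52  0.04 -0.33  2.1   0.02  1.    0.21]
shift [ 0.352 -1.389  0.507] turn [-0.    -0.001 -0.214]
```

Emit:
move_arm(targets=[[[0.1, -0.33, 0], [0, 0, -0.07], 0.3], [[0.2, -0.67, 0], [0, 0, -0.14], 0.3], [[0.25, -1, 0], [0, 0, -0.21], 0.3], [[0.25, -1, 0], [0, 0, -0.21], 0.3]])

```text
time_s: 3.55
ee_pos: [431.5, -44.5, 250.6]
tcp_rot: [-0.0, 0.984, 0.179, 0.0]
force: [-0.7, -0.4, 0.9]
width: 0.302
```

```bash
python3 - <<'E'
from h import *
# tool target: centre + w*off + lid*(33+11+25)
u=np.array([np.cos(.367),np.sin(.367)]);v=np.array([-u[1],u[0]])
t=np.array([438,-66.7])+u*14+v*70;print(t)
plan([*t,116],21)
E
```

```text
[425.95053405   3.66199521]
t 3.55 pos [431.5 -44.5 250.6] yaw 20.6 z [ 0.001  0.001 -1.   ] f [-0.7 -0.4  0.9] w 0.3 q [ 0.4   0.05 -0.45  2.1   0.02  1.    0.29]
shift [ 0.116 -0.47   1.347] turn [-0.    -0.001 -0.005]
```

Emit:
move_arm(targets=[[[0.08, -0.3, 0.1], [0, 0, 0], 0.3], [[0.12, -0.5, 0.4], [0, 0, 0], 0.3], [[0.12, -0.5, 0.7], [0, 0, 0], 0.3], [[0.12, -0.5, 1.0], [0, 0, 0], 0.3], [[0.12, -0.5, 1.0], [0, 0, 0], 0.3]])

```text
time_s: 4.05
ee_pos: [423.1, 2.7, 147.7]
tcp_rot: [-0.001, 0.985, 0.174, -0.003]
force: [-0.2, 0.3, -0.6]
width: 0.302
```

```bash
python3 - <<'E'
from h import *
plan([425.95,3.66,114],21)
im,d=get_image('wrist');save('w1.png',im)
im,d=get_image('scene');save('s1.png',im);cv2.imwrite('pics/s1c.png',cv2.resize(im[100:300,220:480,::-1],None,fx=3,fy=3,interpolation=2))
E
```

```text
t 4.05 pos [423.1   2.7 147.7] yaw 20.1 z [-0.005  0.    -1.   ] f [-0.2  0.3 -0.6] w 0.3 q [ 0.3   0.19 -0.5   2.22  0.13  0.77  0.07]
shift [0.032 0.001 0.337] turn [-0.001  0.003 -0.01 ]
```

View pics/w1.png

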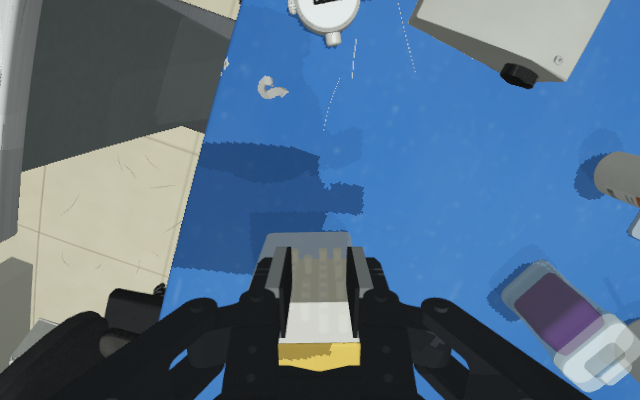

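View pics/s1c.png

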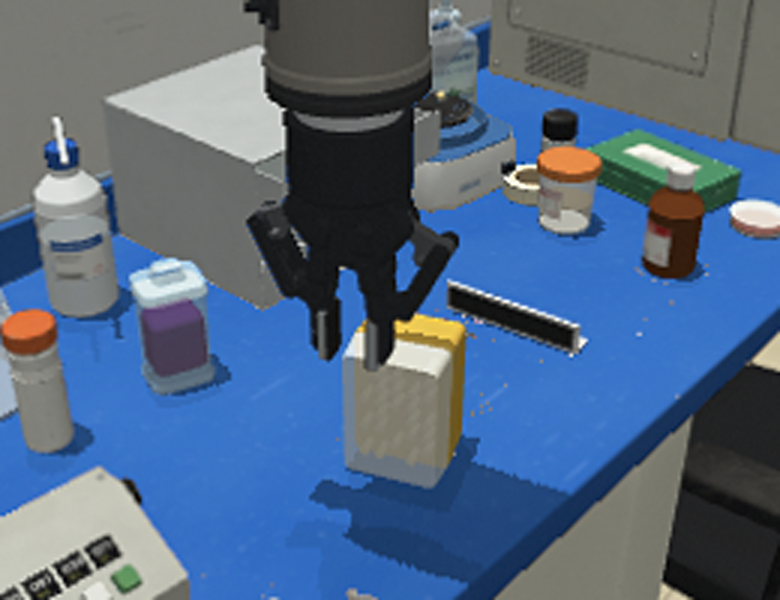

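Emit:
move_arm(targets=[[[0.03, 0, 0.15], [0, 0, 0], 0.3], [[0.03, 0, 0.34], [0, 0, 0], 0.3], [[0.03, 0, 0.34], [0, 0, 0], 0.3]])

```text
time_s: 4.45
ee_pos: [427.7, 4.0, 116.5]
tcp_rot: [0.0, 0.985, 0.174, -0.0]
force: [0.1, -0.6, 0.2]
width: 0.3
```

```bash
python3 - <<'E'
from h import *
plan([425.95,3.66,114],21)
for n in ['scene','side']:
    im,d=get_image(n);cv2.imwrite('pics/%s2c.png'%n,cv2.resize(im[100:300,220:480,::-1],None,fx=3,fy=3,interpolation=2))
E
```

```text
t 4.45 pos [427.7   4.  116.5] yaw 20.1 z [-0. -0. -1.] f [ 0.1 -0.6  0.2] w 0.3 q [ 0.28  0.25 -0.48  2.24  0.18  0.69  0.02]
shift [-0.018 -0.003  0.025] turn [-0.    0.   -0.01]
```

View pics/scene2c.png

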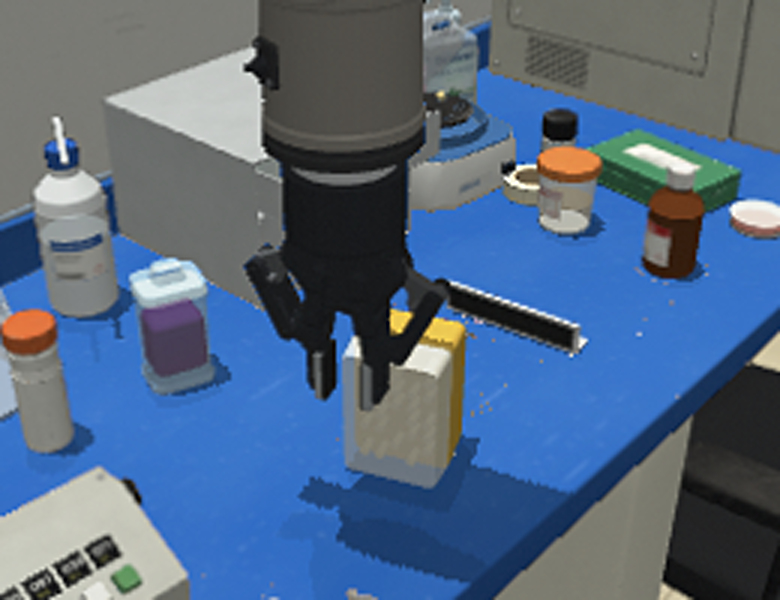

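View pics/side2c.png

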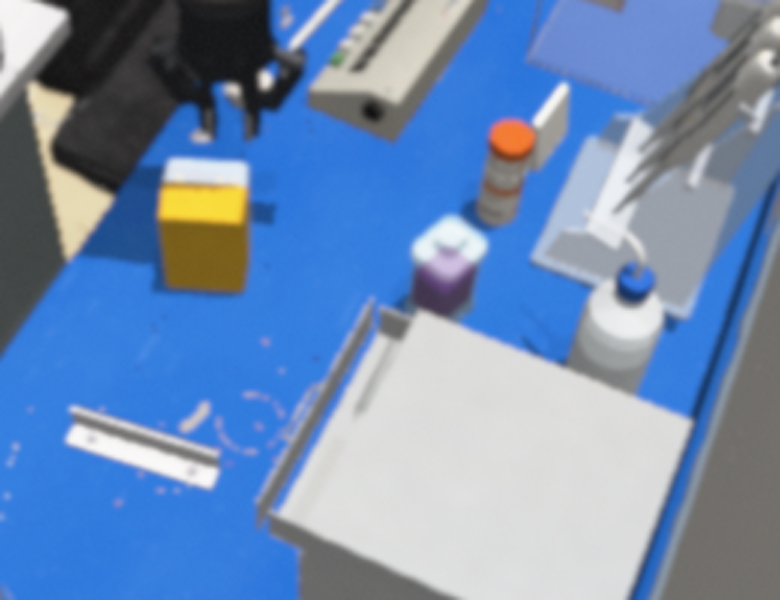

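Emit:
move_arm(targets=[[[-0.08, 0.1, 0.02], [0, 0, -0.01], 0.3], [[-0.08, 0.18, 0.02], [0, 0, -0.01], 0.3], [[-0.08, 0.23, 0.02], [0, 0, -0.01], 0.3], [[-0.08, 0.28, 0.02], [0, 0, -0.01], 0.3], [[-0.08, 0.33, 0.02], [0, 0, -0.01], 0.3], [[-0.08, 0.38, 0.02], [0, 0, -0.01], 0.3], [[-0.08, 0.42, 0.02], [0, 0, -0.01], 0.3], [[-0.08, 0.42, 0.02], [0, 0, -0.01], 0.3]])

```text
time_s: 5.35
ee_pos: [434.8, -38.1, 114.3]
tcp_rot: [-0.0, 0.983, 0.182, -0.0]
force: [0.9, 1.1, 0.3]
width: 0.307
```

```bash
python3 - <<'E'
from h import *
plan([425.95,3.66,114],21)
for n in ['scene','side']:
    im,d=get_image(n);cv2.imwrite('pics/%s3c.png'%n,cv2.resize(im[100:300,220:480,::-1],None,fx=3,fy=3,interpolation=2))
E
```

```text
t 5.35 pos [434.8 -38.1 114.3] yaw 21.0 z [-0.  0. -1.] f [0.9 1.1 0.3] w 0.31 q [ 0.35  0.26 -0.46  2.22  0.18  0.69  0.13]
shift [ 0.068 -0.422  0.003] turn [-0.  0.  0.]
```

View pics/scene3c.png

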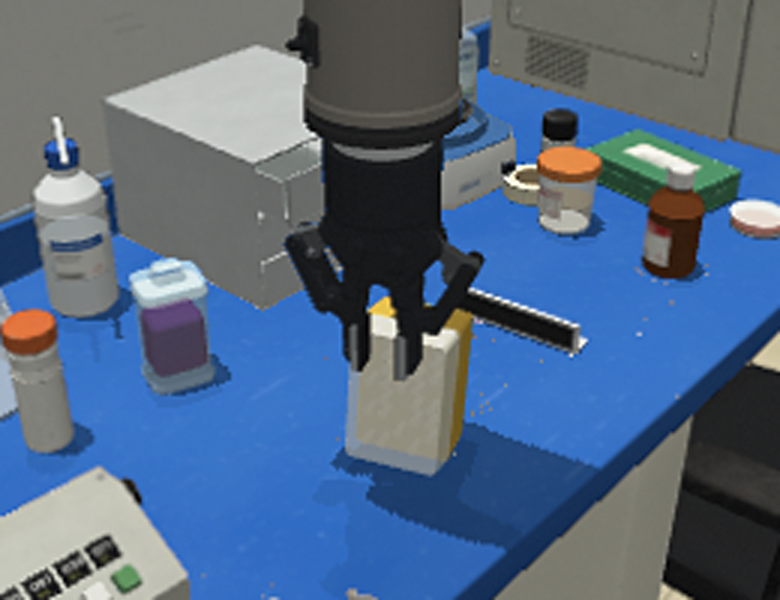

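View pics/side3c.png

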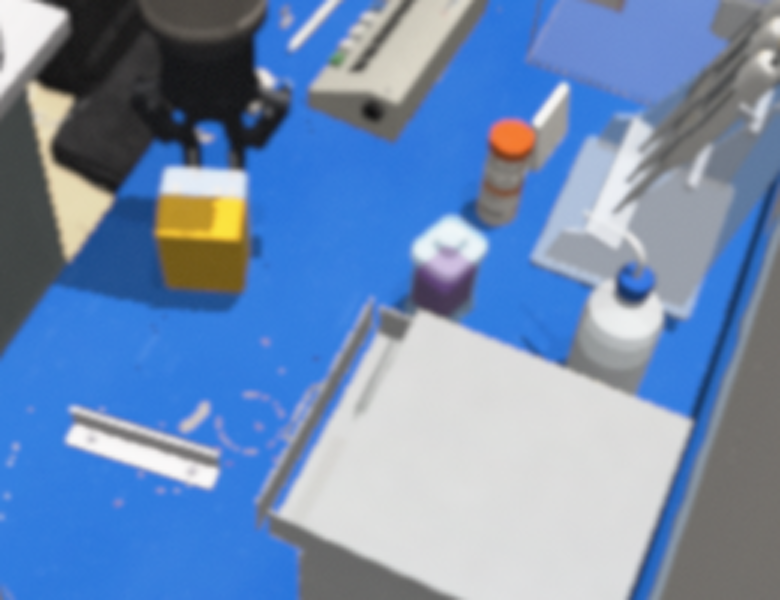

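Emit:
move_arm(targets=[[[0, 0.05, 0], [0, 0, 0], 0.3], [[0, 0.1, 0], [0, 0, 0], 0.3], [[0, 0.15, 0], [0, 0, 0], 0.3], [[0, 0.19, 0], [0, 0, 0], 0.3], [[0, 0.23, 0], [0, 0, 0], 0.3], [[0, 0.26, 0], [0, 0, 0], 0.3], [[0, 0.29, 0], [0, 0, 0], 0.3], [[0, 0.32, 0], [0, 0, 0], 0.3], [[0, 0.35, 0], [0, 0, 0], 0.3], [[0, 0.38, 0], [0, 0, 0], 0.3], [[0, 0.4, 0], [0, 0, 0], 0.3], [[0, 0.42, 0], [0, 0, 0], 0.3], [[0, 0.42, 0], [0, 0, 0], 0.3], [[0, 0.42, 0], [0, 0, 0], 0.3]])

```text
time_s: 6.85
ee_pos: [449.7, -76.9, 114.3]
tcp_rot: [-0.0, 0.983, 0.183, -0.0]
force: [0.4, 0.5, 1.2]
width: 0.298
```

```bash
python3 - <<'E'
from h import *
plan([425.95,3.66,114],21)
for n in ['scene','side']:
    im,d=get_image(n);cv2.imwrite('pics/%s4c.png'%n,cv2.resize(im[100:300,220:480,::-1],None,fx=3,fy=3,interpolation=2))
E
```

```text
t 6.85 pos [449.7 -76.9 114.3] yaw 21.1 z [-0.  0. -1.] f [0.4 0.5 1.2] w 0.3 q [ 0.41  0.29 -0.44  2.18  0.19  0.7   0.22]
shift [ 0.068 -0.837  0.003] turn [-0.     0.     0.001]
```

View pics/scene4c.png

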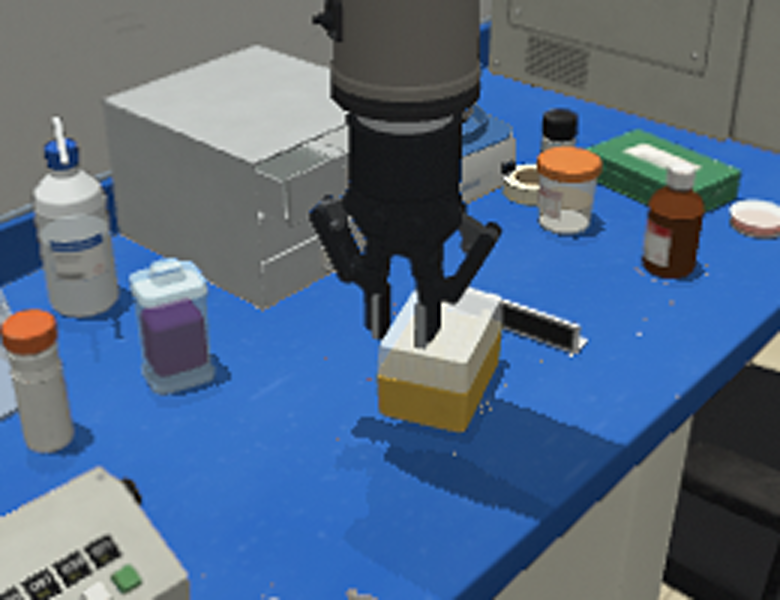

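View pics/side4c.png

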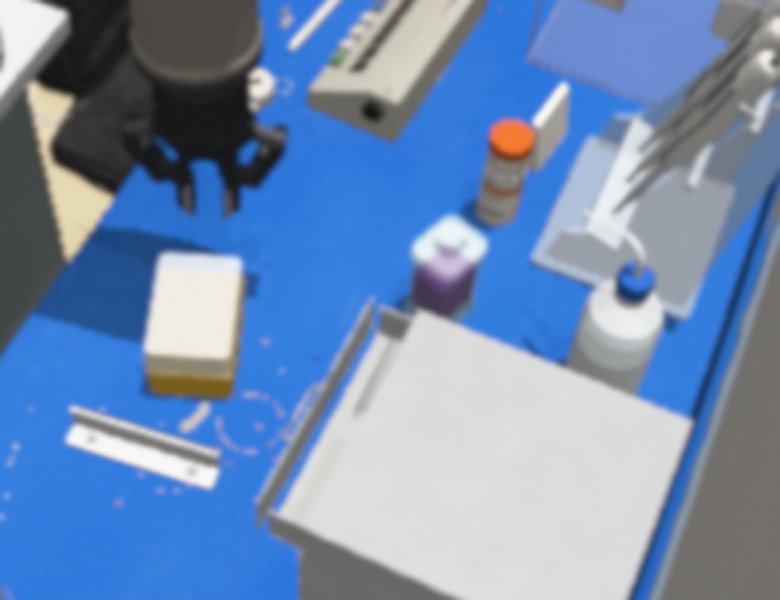

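Both views show the box lying on its yellow base, lid up, short of the stop. Next I measure its new pose.

```bash
cat >> h.py <<'E'
from scipy.optimize import least_squares
def boxfit(x0,cams=('side','scene')):
    A=[]
    for n in cams:
        im,d=get_image(n);c=get_calibration(n)
        r=finder.trace('tip_box',n)
        if not r: print('no',n);continue
        m=cv2.dilate(r[0]['region'].astype(np.uint8),np.ones((5,5)))>0
        P=cloud(m,d,c)
        P=P[(P[:,2]>8)&(P[:,2]<80)&(np.hypot(P[:,0]-x0[0],P[:,1]-x0[1])<85)];A.append(P);print(n,round(r[0]['score'],2),len(P))
    def res(p,Q):
        cx,cy,t=p;u=np.array([np.cos(t),np.sin(t)]);v=np.array([-u[1],u[0]])
        a=abs((Q[:,:2]-[cx,cy])@u)-37.5;b=abs((Q[:,:2]-[cx,cy])@v)-54
        q=np.c_[a,b,abs(Q[:,2]-33)-33];return np.where(q.max(1)>0,np.linalg.norm(np.maximum(q,0),axis=1),q.max(1))
    for Q in A+[np.vstack(A)]:
        r=least_squares(res,x0,args=(Q,),loss='soft_l1');p=r.x
        sc=np.array([478.,-256.5]);th=np.radians(6.5);sx=np.array([np.sin(th),-np.cos(th)]);sy=np.array([np.cos(th),np.sin(th)])
        print('box',p[:2].round(1),'yaw deg',np.degrees(p[2]).round(1),'rms',np.sqrt(np.mean(r.fun**2)).round(1),'stopframe x',((p[:2]-sc)@sx).round(1),'lat',((p[:2]-sc)@sy).round(1))
E
python3 - <<'E'
from h import *
boxfit([469,-148,.367])
E
```

```text
side 0.86 1393
scene 0.69 1318
box [ 469.5 -151.2] yaw deg 21.0 rms 1.6 stopframe x -105.6 lat 3.4
box [ 471.6 -152.1] yaw deg 21.1 rms 1.2 stopframe x -104.4 lat 5.4
box [ 471.  -151.7] yaw deg 21.0 rms 1.5 stopframe x -104.9 lat 4.9
```

Emit:
move_arm(targets=[[[-0.05, -0.12, 0], [0, 0, 0], 0.35], [[-0.07, -0.15, 0.2], [0, 0, 0], 0.35], [[-0.07, -0.15, 0.45], [0, 0, 0], 0.35], [[-0.07, -0.15, 0.75], [0, 0, 0], 0.35], [[-0.07, -0.15, 0.75], [0, 0, 0], 0.35], [[-0.07, -0.15, 0.75], [0, 0, 0], 0.35]])

```text
time_s: 7.75
ee_pos: [437.3, -64.9, 39.6]
tcp_rot: [-0.0, 0.983, 0.183, -0.001]
force: [-0.1, -0.0, 0.4]
width: 0.349
```

```bash
python3 - <<'E'
from h import *
plan([447.8,-91,39],21)
plan([458,-115,39],6.5)
plan([464.5,-137.3,39],6.5)
E
```

```text
t 7.75 pos [437.3 -64.9  39.6] yaw 21.1 z [-0.001  0.    -1.   ] f [-0.1 -0.   0.4] w 0.35 q [ 0.33  0.41 -0.38  2.25  0.3   0.53  0.08]
shift [0.004 0.281 0.006] turn [-0.001  0.001  0.001]
t 7.75 pos [437.3 -64.9  39.6] yaw 21.1 z [-0.001  0.    -1.   ] f [-0.1 -0.   0.4] w 0.35 q [ 0.33  0.41 -0.38  2.25  0.3   0.53  0.08]
shift [0.013 0.542 0.006] turn [-0.     0.001  0.162]
t 7.75 pos [437.3 -64.9  39.6] yaw 21.1 z [-0.001  0.    -1.   ] f [-0.1 -0.   0.4] w 0.35 q [ 0.33  0.41 -0.38  2.25  0.3   0.53  0.08]
shift [-0.007  0.774  0.005] turn [-0.     0.001  0.162]
```

Emit:
move_arm(targets=[[[0, 0.1, 0], [0, 0, 0], 0.35], [[0, 0.2, 0], [0, 0, 0], 0.35], [[0, 0.25, 0], [0, 0, 0], 0.35], [[0, 0.29, 0], [0, 0, 0], 0.35], [[0, 0.33, 0], [0, 0, 0.02], 0.35], [[0, 0.37, 0], [0, 0, 0.05], 0.35], [[0.01, 0.41, 0], [0, 0, 0.08], 0.35], [[0.01, 0.45, 0], [0, 0, 0.11], 0.35], [[0.01, 0.49, 0], [0, 0, 0.14], 0.35], [[0.01, 0.53, 0], [0, 0, 0.16], 0.35], [[0.01, 0.53, 0], [0, 0, 0.16], 0.35]])

```text
time_s: 8.85
ee_pos: [457.9, -115.0, 39.3]
tcp_rot: [0.0, 0.998, 0.057, 0.0]
force: [-0.7, 0.1, -0.4]
width: 0.352
```

```bash
python3 - <<'E'
from h import *
plan([464.5,-137.3,39],6.5)
boxfit([471,-178,.2])
for n in ['scene','side']:
    im,d=get_image(n);cv2.imwrite('pics/%s5c.png'%n,cv2.resize(im[100:300,220:480,::-1],None,fx=3,fy=3,interpolation=2))
E
```

```text
t 8.85 pos [ 457.9 -115.    39.3] yaw 6.6 z [ 0. -0. -1.] f [-0.7  0.1 -0.4] w 0.35 q [ 0.37  0.44 -0.31  2.19  0.25  0.54 -0.01]
shift [0.04  0.229 0.003] turn [ 0.    -0.     0.001]
side 0.95 1534
scene 0.76 661
box [ 471.8 -183.1] yaw deg 13.9 rms 2.7 stopframe x -73.6 lat 2.2
box [ 473.4 -183. ] yaw deg 13.9 rms 9.0 stopframe x -73.5 lat 3.7
box [ 472.8 -183. ] yaw deg 13.9 rms 5.4 stopframe x -73.7 lat 3.2
```

View pics/side5c.png

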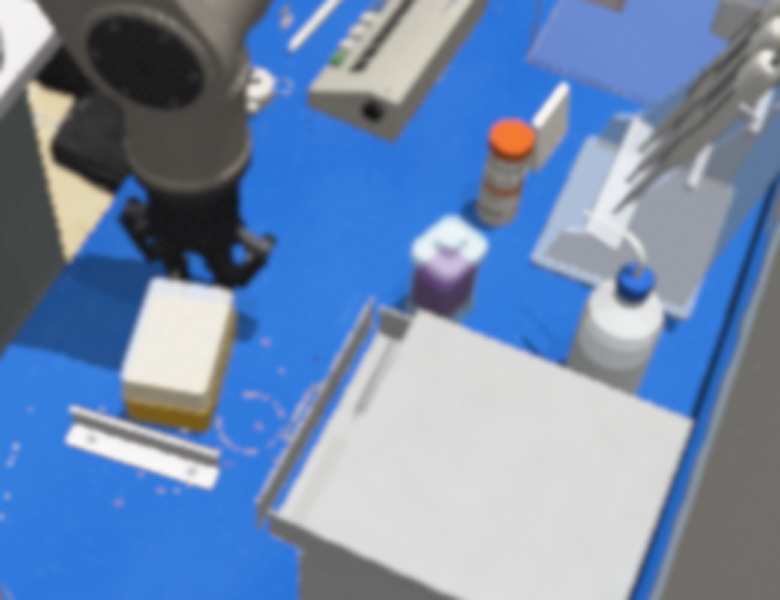

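View pics/scene5c.png

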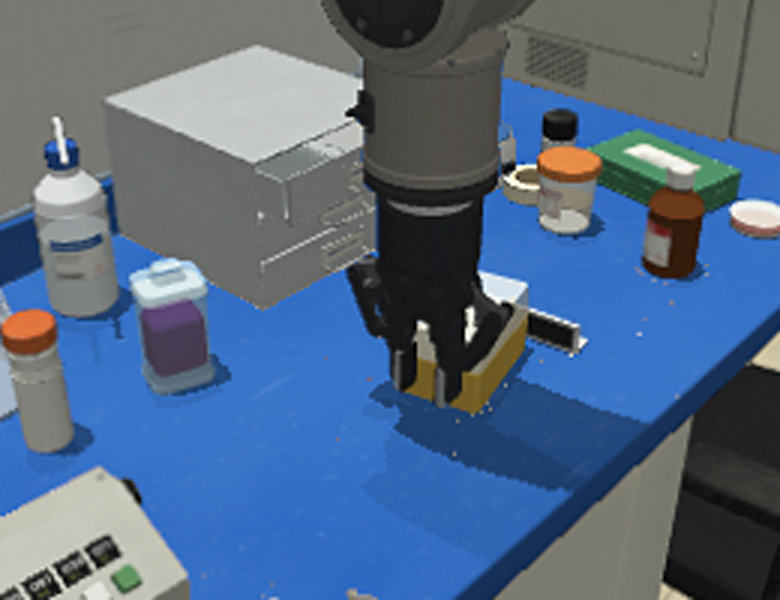

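Emit:
move_arm(targets=[[[0.01, 0.04, 0], [0, 0, 0], 0.35], [[0.02, 0.08, 0], [0, 0, 0], 0.35], [[0.03, 0.12, 0], [0, 0, 0], 0.35], [[0.03, 0.15, 0], [0, 0, 0], 0.35], [[0.03, 0.17, 0], [0, 0, 0], 0.35], [[0.03, 0.17, 0], [0, 0, 0], 0.35]])

```text
time_s: 9.75
ee_pos: [462.7, -131.5, 39.3]
tcp_rot: [0.0, 0.998, 0.058, -0.0]
force: [-0.1, -0.4, 0.4]
width: 0.345
```

```bash
python3 - <<'E'
from h import *
plan([464.5,-137.3,39],6.5)
boxfit([471,-195,.2])
for n in ['side']:
    im,d=get_image(n);cv2.imwrite('pics/%s6c.png'%n,cv2.resize(im[180:270,230:330,::-1],None,fx=6,fy=6,interpolation=2))
E
```

```text
t 9.75 pos [ 462.7 -131.5   39.3] yaw 6.6 z [-0. -0. -1.] f [-0.1 -0.4  0.4] w 0.35 q [ 0.4   0.45 -0.31  2.18  0.25  0.55  0.02]
shift [0.011 0.06  0.003] turn [0.    0.    0.001]
side 0.7 1553
scene 0.6 771
box [ 474.6 -197.8] yaw deg 7.8 rms 2.3 stopframe x -58.7 lat 3.2
box [ 475.9 -196.9] yaw deg 7.9 rms 7.8 stopframe x -59.5 lat 4.6
box [ 475.4 -197.5] yaw deg 7.7 rms 4.9 stopframe x -58.9 lat 4.1
```

View pics/side6c.png

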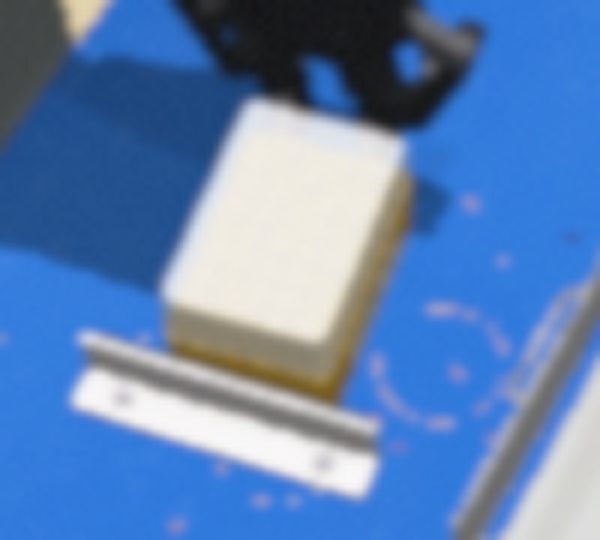

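Emit:
move_arm(targets=[[[0, 0.02, 0], [0, 0, 0], 0.35], [[0, 0.03, 0], [0, 0, 0], 0.35], [[0, 0.04, 0], [0, 0, 0], 0.35], [[0, 0.05, 0], [0, 0, 0], 0.35], [[0, 0.05, 0], [0, 0, 0], 0.35]])

```text
time_s: 10.5
ee_pos: [463.4, -133.6, 39.4]
tcp_rot: [-0.001, 0.998, 0.059, -0.0]
force: [-1.8, 19.5, 6.5]
width: 0.353
```

Emit:
move_arm(targets=[[[0, 0.01, 0], [0, 0, 0], 0.35], [[0, 0.02, 0], [0, 0, 0], 0.35], [[0, 0.02, 0], [0, 0, 0], 0.35]])

```text
time_s: 10.8
ee_pos: [463.6, -134.0, 39.4]
tcp_rot: [-0.002, 0.998, 0.06, -0.0]
force: [-2.7, 30.3, 11.3]
width: 0.353
```

Emit:
move_arm(targets=[[[0, -0.05, 0], [0, 0, 0], 0.35], [[0, -0.15, 0], [0, 0, 0], 0.35], [[0, -0.4, 0], [0, 0, 0], 0.35], [[0, -0.5, -0.2], [0, 0, 0], 0.35], [[0, -0.5, -0.6], [0, 0, 0], 0.35], [[0, -0.5, -1.0], [0, 0, 0], 0.35], [[0, -0.5, -1.0], [0, 0, 0], 0.35]])

```text
time_s: 11.5
ee_pos: [460.0, -88.4, 143.7]
tcp_rot: [0.001, 0.998, 0.058, 0.003]
force: [-0.3, -0.6, -1.0]
width: 0.35
```

```bash
python3 - <<'E'
from h import *
plan([464.5,-137.3,39],6.5)
boxfit([471,-200,.12])
for n in ['side','scene']:
    im,d=get_image(n);save(n+'7.png',im)
    a=im[180:270,230:330] if n=='side' else im[150:260,290:440]
    cv2.imwrite('pics/%s7c.png'%n,cv2.resize(a[:,:,::-1],None,fx=5,fy=5,interpolation=2))
E
```

```text
t 11.5 pos [460.  -88.4 143.7] yaw 6.6 z [ 0.007 -0.002 -1.   ] f [-0.3 -0.6 -1. ] w 0.35 q [ 0.39  0.25 -0.38  2.14  0.14  0.76  0.04]
shift [-0.019  0.489  1.048] turn [ 0.001 -0.004  0.002]
side 0.79 1530
scene 0.72 1489
box [ 476.1 -198.4] yaw deg 6.6 rms 1.8 stopframe x -58.0 lat 4.7
box [ 477.8 -199.5] yaw deg 6.6 rms 1.1 stopframe x -56.7 lat 6.2
box [ 477.2 -199.2] yaw deg 6.6 rms 1.5 stopframe x -57.0 lat 5.7
```

View pics/side7c.png

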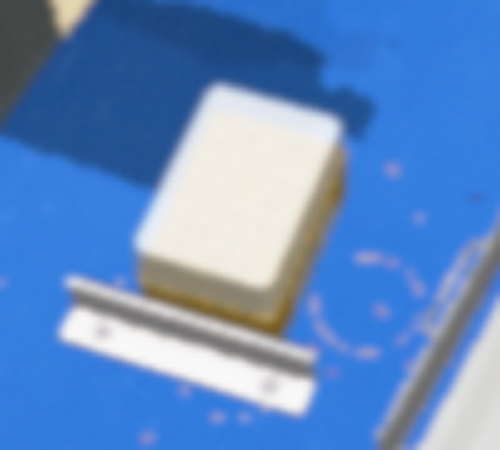

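View pics/scene7c.png

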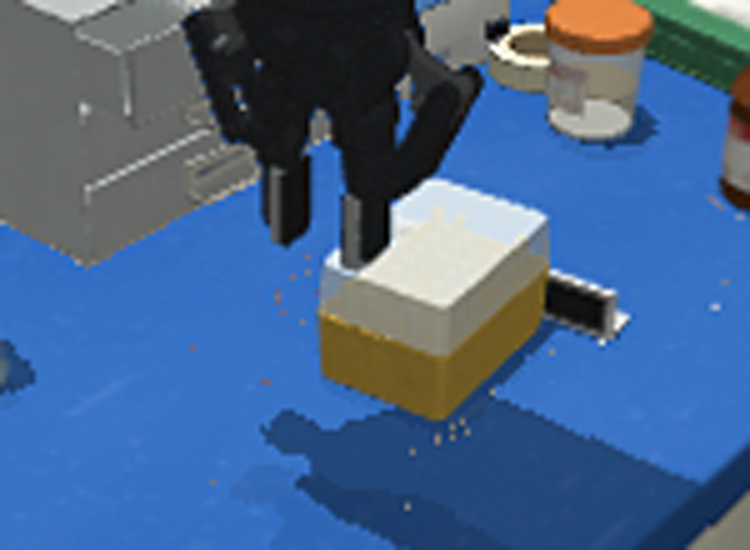

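```bash
python3 - <<'E'
from h import *
for n in ['side','scene']:
    im,d=get_image(n);c=get_calibration(n);P=cloud(np.ones(d.shape,bool),d,c)
    u=np.array([np.cos(.115),np.sin(.115)]);v=np.array([-u[1],u[0]]);q=(P[:,:2]-[477,-199])
    m=(abs(q@u)<28)&(abs(q@v)<42)&(abs(P[:,2]-66)<12);Q=P[m]
    k=np.linalg.lstsq(np.c_[Q[:,:2]-Q[:,:2].mean(0),np.ones(len(Q))],Q[:,2],rcond=None)[0];print(n,len(Q),k.round(3))
    s=(P[:,:2]-[478,-256.5]);m=(abs(s@u)<62)&(abs(s@u-5)>42)&(abs(s@v)<14)&(P[:,2]>8)&(P[:,2]<26)
    print('stop face pts along v (pct 50,85,95)',np.percentile((s@v)[m],[15,50,85,95]).round(1))
    for nm in ['white_cap_bottle','coplin_jar','strip_tub','orange_cup','timer']:
        r=finder.pinpoint(nm,n);print(nm,[ (round(x['score'],2),np.round(x['uv'],1).tolist()) for x in r[:1]])
E
```

```text
side 665 [5.0000e-03 3.0000e-03 6.6671e+01]
stop face pts along v (pct 50,85,95) [-4.5 -3.5 -2.1  0.1]
white_cap_bottle [(0.61, [212.7, 302.1])]
coplin_jar [(0.89, [367.1, 202.1])]
strip_tub [(0.86, [382.7, 170.9])]
orange_cup [(0.76, [256.2, 326.3])]
timer [(0.65, [401.7, 152.1])]
scene 379 [ 1.000e-03 -1.000e-03  6.533e+01]
stop face pts along v (pct 50,85,95) [1.2 2.6 4.2 5.1]
white_cap_bottle [(0.95, [441.5, 189.1])]
coplin_jar [(0.95, [279.1, 224.1])]
strip_tub [(0.85, [240.8, 246.7])]
orange_cup [(0.8, [406.9, 172.5])]
timer [(0.79, [195.7, 265.7])]
```

```bash
python3 -c "
from rig import ticket
print(ticket.job_done())"
```

```text
the job is handed in; nothing more can be done
None
```

I tipped the box onto its yellow base by pushing level, high on the lid. I then slid and turned it with two fingers until its end was against the stop, backed the gripper off and handed the job in at about 12 s of the 40 s allowed. No verdict was reported.

**Last checks:**
- **Flatness:** the lid measures level within 0.006 rad, about 66 mm high, so the box lies flat on its base.
- **Squareness:** the box is turned 6.6° and the stop about 6.5° (its single readings ran from 5.9° to 6.9°), well inside the 0.1 rad limit.
- **Position along the stop:** the box sits about 5 mm from the stop's middle.
- **Contact:** the force rose to about 30 N on the last push, so the end was against the stop before I backed off.
- **Bystanders:** all five were found within about 4 pixels of where they started, and the arm touched none of them.

**What disagreed:** with my first estimate of the stop face, the box centre came out 57 mm from it, a 3 mm gap. Re-measuring the face in the scene camera gave 54 mm, which is flush. The side camera's points on the stop read about 6 mm further back and did not confirm this, probably because that camera sees the stop's rear side. I relied on the scene camera and the contact force.

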